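# Unlock the pantry box with the bar-headed key

## Robot

A 7-joint arm with a two-finger parallel gripper is mounted at the origin on a cart in front of the work surface, level with it; the furniture and walls round the work are solid. World frame = base frame: x ahead of the robot, y to its left, z up, the work surface at z = 0. Lengths are in m, angles in rad, forces in N, time in s.
With the tool pointing down it reaches from about 0.425 to 0.875 m from the base axis. Payload 4.7 kg.
Tool frame: the origin (TCP) lies where the fingers leave the gripper's body, on its centre line; the fingertips stand 73 mm ahead of it and the grasp point (between the pads) lies 54 mm ahead of it (ctrl.tip_reach is the z of the fingertips in the tool frame, in m); z points along the fingers, y is the line along which they close (so a half turn about z gives the same grasp; the last joint's range is limited). The gripper opens to 85 mm and grips with 20 to 120 N. Pads are 22 mm wide; open, the fingers measure 114 mm over their backs; the gripper's body (76 mm by 85 mm) begins 54 mm behind the grasp point. The pads swing forward as they close: fully open they stand 13 mm farther back than shut.
Start: joints at [1.25, 0.321, -0.07, 1.45, 0.023, 1.371, -0.057], TCP at [0.214, -0.614, 0.304] pointing down, gripper open.
Joint ranges: [-2.86, 2.86], [-0.3, 2.09], [-1.38, 1.24], [0.06, 2.45], [-1.56, 4.7], [0.09, 2.05], [-2.69, 2.69]. Speed limits (rad/s): [2.57, 2.57, 3.14, 3.14, 3.14, 3.14, 3.14].

## Interface

Orientations are given as [roll, pitch, yaw] about the fixed x, y, z axes, in that order (R = Rz(yaw) Ry(pitch) Rx(roll)).
In Python, from bench import ctrl gives the robot as it stands. The module is installed in compiled form; this text tells all that it offers.
- The arm moves only by the tool arm_command, never from a script. Its argument "steps" is a list of rows, each an object of numbers: "tx", "ty", "tz": the shift along the tool's x, y, z in m; "rx", "ry", "rz": the turn, a rotation vector about the tool's x, y, z in degrees; "fingers": the finger opening in m, from 0 to 0.0854. In form: [{"tx": .., "ty": .., "tz": .., "rx": .., "ry": .., "rz": .., "fingers": ..}, ...]. A call has 1 to 10 rows; each row is the pose to reach, as a shift and turn from the pose commanded when the call began, along the tool's axes at that moment; what a row does not reach only later rows make up. A row lasts 1/12 s, in which the tool goes at most 41.7 mm and 7.16 degrees, less where a joint would pass 70% of its speed; a pose out of reach is approached as far as the arm can. A call with a gripper value outside its range is refused whole. The fingers move at their own pace and stop on an object; the grip force is fixed at half the most. Time passes only in rows, so rows that repeat a pose let the fingers close. It gives the time, the measured TCP pose, the force, the opening and the grip force at its end, in the units of the state.
- ctrl.get_state(): the state, without advancing time (a new reading comes with each control period).
- ctrl.get_image(name): name is "side" or "top"; returns a dict with "img" (400x640x3 uint8, red, green, blue), "depth" (400x640 float32, m along the optical axis (not along the pixel's ray), 0 where there is no reading), "fx", "fy", "cx", "cy" (pixels), "camera_from_world" (4x4, takes a point from world to camera coordinates). Camera axes: x right, y down, z forward; pixel columns grow to the right and rows downward; lengths in m; the calibration is good to about 2 mm. A picture is of the moment at which its call begins.
- ctrl.job_done(): hands the job in; it is judged then, once.
The state is a dict: "time_s": time; "joints": joint angles; "joint_vel": joint speeds; "joint_efforts": joint torques, N m; "eef_pos": TCP position; "orientation": TCP orientation; "force": force on the tool from outside, world axes, zero at the start; "ft_torque": the same for the moment, N m; "opening": finger opening in m; "finger_force": force on a finger pad.
Only numpy, scipy, OpenCV 4.12 (cv2) and the standard library are available. Lean on these libraries where they do the work, as an engineer would, in place of code of your own. Each camera call takes 0.05 s, during which the arm holds its last target. There are 200 camera calls.

## Task

Unlock the wooden box on the worktop: take the key with the straight bar head (T-shaped) from the key rack, push it fully home into the keyhole on the box's top, then turn it about a quarter turn clockwise, seen from above, until the bolt lets go and the lid springs up. Leave the key home in the lock and let go of it; leave the round-knobbed key in the rack alone.

Things in the scene. Friction and masses are not known exactly. Their poses are not given: they have to be found in the camera images.
- bar_key: The right steel key, upright in a slot of a fixed wooden rack, tip 15 mm above the worktop, 30 mm deep in its slot. Origin: tip, z up. Above it: blade to 30 mm, 22 mm wide along y, 7 thick along x, rounded tip; shoulder disc 34 mm wide at 30-34 mm; neck; bar head at 48-72 mm, 50 long along y, 12 thick along x: grip it across x, 62 mm up. A half turn about z makes no difference. 80 g.
- knob_key: The wrong key, in the rack's other slot, 80 mm beside the right one along y; they may be swapped. Same height, steel and shoulder, but a round knob head 34 mm wide and a thin round pin. Origin: tip of the pin, z up. Rack: 70 x 150 mm, 45 mm high.
- keyhole (a point): Mouth centre of the keyhole, 72 mm up, in the near end of a fixed wooden box (210 long in x, 150 wide, 70 high). Slot 29 mm along y, 12.5 along x, in a round steel barrel 42 mm wide. z up, x to the lid (40 mm on); the point never turns. Key home: shoulder on barrel, tip 30 mm below. Turn clockwise from above (-z): 15 deg play, then the barrel follows, 0.03 N m; 1.4 rad in all is ample.
- box_lid (a joint): Angle of the box's wooden lid, rad: 0 shut and bolted, 0.25 sprung open. Hinged at the box's far end; when the barrel has turned about 0.9 rad (stop at 1.5) the hidden bolt clears, a spring lifts the lid's near edge by 30 mm, and it stays up.
Things that resemble listed ones, but are neither listed nor needed, are in the scene too. What is shaped like the bar_key but orange is not meant.

How it is judged:
By the outcome, as a careful person would: the job done as asked, in the order asked, and still so for the second after the job is handed in, with the robot touching nothing.
It also fails if it takes over 51 s, if anything falls off the work surface, if the arm or the gripper's body presses on something with over 40 N, if the wrist force passes 120 N, or if a joint passes its speed limit or range.

## Working session

There is one attempt and no reset: what is moved stays moved. The work goes in short steps, Python scripts to look and compute and a tool call to move; the robot and the scene stay as the last step left them, time stands still between calls to the robot, and variables do not carry over. Pictures are saved under pics/ and viewed, at most 10 in all, crops included, and the job is handed in when it is done.

Besides the shell and the picture viewer there is one more tool, called after "Call:" in YAML: its name, and indented under it one key for each argument. arm_command: Moves the arm, as the interface text tells. Its arguments: {"type":"object","properties":{"steps":{"type":"array","items":{"type":"object","properties":{"tx":{"type":"number"},"ty":{"type":"number"},"tz":{"type":"number"},"rx":{"type":"number"},"ry":{"type":"number"},"rz":{"type":"number"},"fingers":{"type":"number"}}}}},"required":["steps"]}

```bash
mkdir -p pics; cat > h.py <<'E'
import numpy as np, cv2
from bench import ctrl
def grab(n,save=None):
    d=ctrl.get_image(n)
    if save: cv2.imwrite('pics/'+save,d['img'][:,:,::-1])
    return d
def pts(d):
    v,u=np.mgrid[0:400,0:640]; z=d['depth']
    P=np.stack([(u-d['cx'])/d['fx']*z,(v-d['cy'])/d['fy']*z,z,np.ones_like(z)],-1)
    W=P@np.linalg.inv(d['camera_from_world']).T
    W[z==0]=np.nan
    return W[...,:3]
def ray(d,u,v,h):
    M=np.linalg.inv(d['camera_from_world']); c=M[:3,3]
    r=M[:3,:3]@np.array([(u-d['cx'])/d['fx'],(v-d['cy'])/d['fy'],1])
    return c+r*(h-c[2])/r[2]
E
python3 - <<'E'
from h import *
for n in('top','side'):
    d=grab(n,n+'0.png'); np.savez(n+'0.npz',**d); print(n,np.linalg.inv(d['camera_from_world']).round(3),d['fx'])
s=ctrl.get_state(); print({k:np.round(v,3) for k,v in s.items()})
E
```

```text
top [[ 0.013 -0.989  0.148  0.491]
 [-1.    -0.012  0.007  0.02 ]
 [-0.005 -0.148 -0.989  0.938]
 [ 0.     0.     0.     1.   ]] 449.72517314847175
side [[ 0.966 -0.09   0.242  0.396]
 [-0.257 -0.419  0.871 -0.696]
 [ 0.023 -0.904 -0.428  0.462]
 [ 0.     0.     0.     1.   ]] 365.1864261923783
{'time_s': np.float64(0.1), 'joints': array([ 1.25 ,  0.322, -0.07 ,  1.452,  0.023,  1.371, -0.057]), 'joint_vel': array([-0.002, -0.002,  0.001, -0.003,  0.   ,  0.   , -0.   ]), 'joint_efforts': array([ 0.0000e+00, -4.9487e+01, -3.8400e-01, -3.1521e+01,  1.3000e-02,
        7.0000e-03,  0.0000e+00]), 'eef_pos': array([ 0.213, -0.614,  0.303]), 'orientation': array([-3.14 ,  0.   ,  0.335]), 'force': array([-0.55 ,  0.012, -0.222]), 'ft_torque': array([ 0.021,  0.033, -0.023]), 'finger_force': np.float64(0.0), 'opening': np.float64(0.085)}
```

View pics/top0.png

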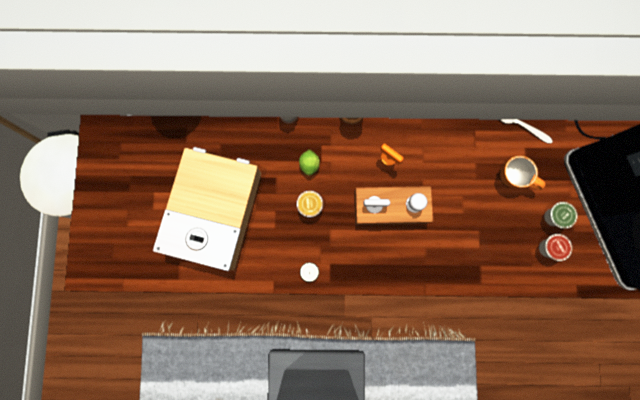

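View pics/side0.png

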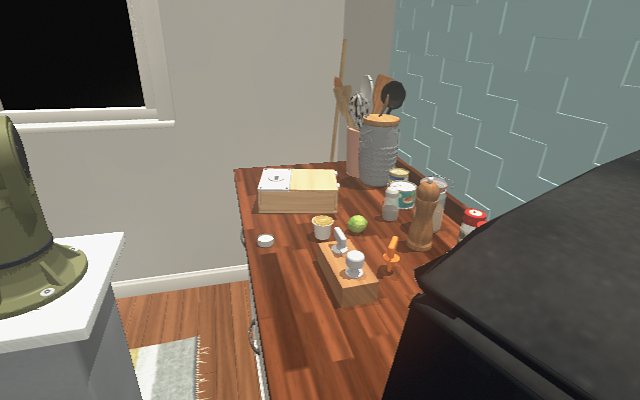

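The top view shows the bar head at about (376,204), the round knob at (417,202), an orange look-alike at (392,154), and the keyhole at (197,239) on the box's near end. The steel bar at (376,204) in the rack is the one meant. I'll measure it and confirm it in a crop.

```bash
python3 - <<'E'
from h import *
t=dict(np.load('top0.npz')); s=dict(np.load('side0.npz'))
a=cv2.resize(t['img'][180:230,340:440],None,fx=7,fy=7,interpolation=cv2.INTER_CUBIC)[:, :, ::-1]
b=cv2.resize(t['img'][215:265,155:255],None,fx=5,fy=5,interpolation=cv2.INTER_CUBIC)[:, :, ::-1]
cv2.imwrite('pics/crop1.png',np.vstack([cv2.resize(a,(500,250)),b]))
def rect(m,W,name,h=None,d=None):
    n,l,st,c=cv2.connectedComponentsWithStats(m.astype(np.uint8))
    i=1+np.argmax(st[1:,4]); k=l==i
    P=W[k]; print(name,st[i],c[i].round(1),'z med',np.nanmedian(P[:,2]).round(4))
    if h:
        v,u=np.nonzero(k); Q=np.array([ray(d,x,y,h)[:2] for x,y in zip(u,v)])
        r=cv2.minAreaRect((Q*1000).astype(np.float32)); print(' minrect mm',np.round(r[0],1),np.round(r[1],1),round(r[2],1),'mean',Q.mean(0).round(4), end=' ')
        e,w=np.linalg.eigh(np.cov(Q.T)); x=w[:,1]; print('axis deg',np.degrees(np.arctan2(x[1],x[0])).round(1))
for n,d in(('top',t),('side',s)):
    W=pts(d); I=d['img'].astype(int); x,y,z=[W[...,i] for i in range(3)]
    sat=I.max(-1)-I.min(-1)
    v,u=np.mgrid[0:400,0:640]
    reg=((u>355)&(u<398)&(v>185)&(v<225)) if n=='top' else ((u>325)&(u<350)&(v>222)&(v<258))
    rect(reg&(z>.077)&(z<.1)&(sat<60),W,n+' bar',.087,d)
    rr=((u>340)&(u<440)&(v>180)&(v<230)) if n=='top' else ((u>310)&(u<385)&(v>225)&(v<310))
    rect(rr&(z>.038)&(z<.05)&(sat>60),W,n+' rack',.045,d)
    kr=((u>180)&(u<215)&(v>225)&(v<255)) if n=='top' else ((u>262)&(u<292)&(v>170)&(v<188))
    rect(kr&(I.max(-1)<(80)),W,n+' slot',.072,d)
    br=((u>150)&(u<265)&(v>140)&(v<275)) if n=='top' else ((u>255)&(u<345)&(v>160)&(v<215))
    rect(br&(z>.06)&(z<.085),W,n+' boxtop',.072,d)
E
```

```text
top bar [364 200  26   7 154] [376.4 202.6] z med 0.0863
 minrect mm [ 608.  -101.8] [11.6 47.8] 0.7 mean [ 0.6088 -0.1015] axis deg 90.5
top rack [ 356  187   77   37 2001] [392.8 205.4] z med 0.0451
 minrect mm [ 610.6 -141.8] [ 70.6 150.6] 1.8 mean [ 0.6095 -0.1404] axis deg 90.9
top slot [190 236  13   6  49] [196.5 238.3] z med 0.0364
 minrect mm [537.2 242.8] [23.9  7.8] 72.6 mean [0.5373 0.2426] axis deg 76.0
top boxtop [ 153  148  105  123 8224] [205.8 208.3] z med 0.0703
 minrect mm [599.  226.8] [151.6 214.9] 76.3 mean [0.5961 0.2274] axis deg 166.2
side bar [334 227  12  17 118] [339.4 234.8] z med 0.0857
 minrect mm [ 605.5 -111.4] [60.4 15.6] 87.4 mean [ 0.6054 -0.1121] axis deg 86.3
side rack [ 318  239   61   52 1126] [346.5 267.6] z med 0.0452
 minrect mm [ 610.4 -145.9] [ 70.6 158.3] 1.9 mean [ 0.6049 -0.1609] axis deg 96.8Traceback (most recent call last):
  File "<stdin>", line 23, in <module>
  File "<stdin>", line 8, in rect
    return _wrapfunc(a, 'argmax', axis=axis, out=out, **kwds)
    return bound(*args, **kwds)
ValueError: attempt to get argmax of an empty sequence
```

View pics/crop1.png

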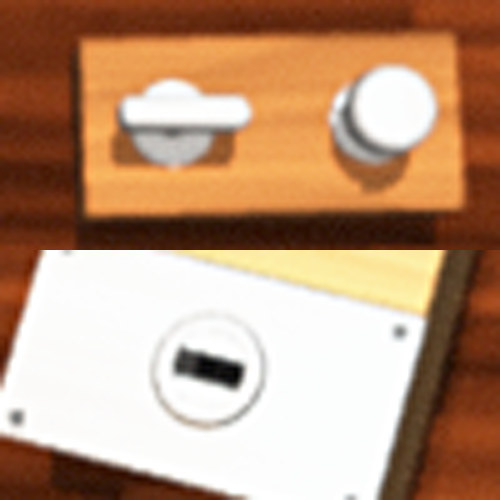

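The crop confirms a steel bar head over its shoulder disc on the left of the rack and the round knob on the right. The keyhole slot lies in its barrel at about crop (208,118), which is pixel (196.5,238.5). Next I'll refine the keyhole and check the black appliance near the path.

```bash
cat >> h.py <<'E'
from scipy.spatial.transform import Rotation as Ro
def move(target,yawdeg,rp=(np.pi,0)):
    s=ctrl.get_state(); R=Ro.from_euler('xyz',s['orientation']); p=np.array(s['eef_pos'])
    G=Ro.from_euler('xyz',[rp[0],rp[1],np.radians(yawdeg)])
    print('t',round(s['time_s'],2),'pos',p.round(4),'ori',np.degrees(s['orientation']).round(2),'shift mm',(R.inv().apply(np.array(target)-p)*1000).round(1),'rotvec',np.degrees((R.inv()*G).as_rotvec()).round(1))
E
python3 - <<'E'
from h import *
t=dict(np.load('top0.npz')); s=dict(np.load('side0.npz'))
# rectified top-down view of plate at z=.072, 0.5mm/px, centred guess, axes: box frame
c=np.array([.5373,.2426]); a=np.radians(-14); ex=np.array([np.cos(a),np.sin(a)]); ey=np.array([-ex[1],ex[0]])
src=np.array([[-35,-35],[35,-35],[35,35],[-35,35]],float)/1000
outs=[]
for d in(t,s):
    px=[]
    for q in src:
        w=np.r_[c+q[0]*ex+q[1]*ey,.072,1]; k=d['camera_from_world']@w; px.append([k[0]/k[2]*d['fx']+d['cx'],k[1]/k[2]*d['fy']+d['cy']])
    H=cv2.getPerspectiveTransform(np.float32(px),np.float32([[0,0],[280,0],[280,280],[0,280]]))
    I=cv2.warpPerspective(d['img'],H,(280,280),flags=cv2.INTER_CUBIC); outs.append(I[:,:,::-1])
    g=I.max(-1); m=(g<150)&(np.hypot(*(np.mgrid[0:280,0:280]-140))<80)
    n,l,st,ce=cv2.connectedComponentsWithStats(m.astype(np.uint8))
    if n>1:
        i=1+np.argmax(st[1:,4]); b=st[i]; print('slot box mm x',b[0]/4-35,(b[0]+b[2])/4-35,'y',b[1]/4-35,(b[1]+b[3])/4-35, 'ang',cv2.minAreaRect(np.argwhere(l==i)[:,::-1].astype(np.float32))[2])
cv2.imwrite('pics/rect.png',np.hstack(outs))
W=pts(t)
for y0 in np.arange(-.75,-.25,.1):
    k=(W[...,1]>y0)&(W[...,1]<y0+.1)&(W[...,2]>.03)&(W[...,0]<.85); P=W[k]
    if len(P): print('y',y0,'x',np.nanmin(P[:,0]),np.nanmax(P[:,0]),'zmax',P[:,2].max())
W=pts(t); u,v=636,0
m=(W[...,2]>.15)&(W[...,0]<.9); print('tall:',m.sum(), W[m].min(0) if m.any() else '', W[m].max(0) if m.any() else '')
move([.45,-.40,.30],91.3); print(ctrl.tip_reach)
E
```

```text
slot box mm x -5.0 5.25 y -13.0 14.0 ang 90.0
slot box mm x -4.25 3.0 y -11.5 10.25 ang 0.0
y -0.65 x 0.45123203524914896 0.7638520850024834 zmax 0.148030005260131
y -0.55 x 0.505233588076052 0.7632150329751342 zmax 0.23772814763103012
y -0.45000000000000007 x 0.510891168736206 0.7119636116690654 zmax 0.05897840710273605
tall: 76758 [ 0.5745593  -0.54918668  0.15000686] [0.72135716 0.23373818 0.74973704]
t 0.1 pos [ 0.2134 -0.6136  0.3029] ori [-179.9     0.     19.18] shift mm [ 293.6 -124.     3.1] rotvec [ -0.1  -0.1 -72.1]
0.0726
```

View pics/rect.png

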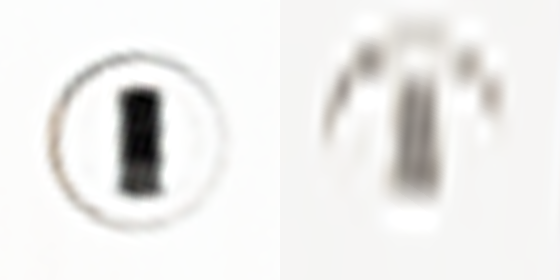

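The left panel (top view) shows the slot centred in the barrel at (139,140), the right panel (side view) at about (416,138). They agree within 1 mm, so the keyhole is at about (0.537, 0.2427) and the slot axis at -14°. I'm moving now, starting clear of the appliance.

Call:
arm_command:
  steps:
    - {"tx": 0.036,"ty": -0.015,"rz": -7.1}
    - {"tx": 0.072,"ty": -0.03,"rz": -14.2}
    - {"tx": 0.108,"ty": -0.045,"rz": -21.3}
    - {"tx": 0.144,"ty": -0.06,"rz": -28.4}
    - {"tx": 0.18,"ty": -0.075,"rz": -35.5}
    - {"tx": 0.216,"ty": -0.09,"rz": -42.6}
    - {"tx": 0.252,"ty": -0.105,"rz": -49.7}
    - {"tx": 0.288,"ty": -0.12,"rz": -56.8}
    - {"tx": 0.294,"ty": -0.124,"rz": -64}
    - {"tx": 0.294,"ty": -0.124,"rz": -71}

```text
invalid input
```

```bash
python3 -c "
from h import *
move([.6085,-.1015,.22],91.3)"
```

```text
t 0.1 pos [ 0.2134 -0.6136  0.3029] ori [-179.9     0.     19.18] shift mm [ 541.4 -353.7   83.5] rotvec [ -0.1  -0.1 -72.1]
```

Call:
arm_command:
  steps:
    - {"tx": 0.036,"ty": -0.015,"tz": 0,"rx": 0,"ry": 0,"rz": -7.1,"fingers": 0.085}
    - {"tx": 0.072,"ty": -0.03,"tz": 0,"rx": 0,"ry": 0,"rz": -14.2,"fingers": 0.085}
    - {"tx": 0.108,"ty": -0.045,"tz": 0,"rx": 0,"ry": 0,"rz": -21.3,"fingers": 0.085}
    - {"tx": 0.144,"ty": -0.06,"tz": 0,"rx": 0,"ry": 0,"rz": -28.4,"fingers": 0.085}
    - {"tx": 0.18,"ty": -0.075,"tz": 0,"rx": 0,"ry": 0,"rz": -35.5,"fingers": 0.085}
    - {"tx": 0.216,"ty": -0.09,"tz": 0,"rx": 0,"ry": 0,"rz": -42.6,"fingers": 0.085}
    - {"tx": 0.252,"ty": -0.105,"tz": 0,"rx": 0,"ry": 0,"rz": -49.7,"fingers": 0.085}
    - {"tx": 0.288,"ty": -0.12,"tz": 0,"rx": 0,"ry": 0,"rz": -56.8,"fingers": 0.085}
    - {"tx": 0.294,"ty": -0.124,"tz": 0,"rx": 0,"ry": 0,"rz": -64,"fingers": 0.085}
    - {"tx": 0.294,"ty": -0.124,"tz": 0,"rx": 0,"ry": 0,"rz": -71,"fingers": 0.085}

```text
time_s: 0.93
eef_pos: [0.454, -0.3956, 0.3036]
orientation: [3.141, -0.002, 1.588]
force: [0.4, -1.1, -0.3]
opening: 0.0852
finger_force: 0.0
```

```bash
python3 -c "
from h import *
move([.6085,-.1015,.22],91.3)"
```

```text
t 0.93 pos [ 0.454  -0.3956  0.3036] ori [ 1.7994e+02 -1.2000e-01  9.1010e+01] shift mm [291.1 159.5  84.4] rotvec [ 0.1 -0.1 -0.3]
```

Call:
arm_command:
  steps:
    - {"tx": 0.034,"ty": 0.019,"tz": 0.01,"rx": 0,"ry": 0,"rz": 0,"fingers": 0.085}
    - {"tx": 0.068,"ty": 0.037,"tz": 0.02,"rx": 0,"ry": 0,"rz": 0,"fingers": 0.085}
    - {"tx": 0.102,"ty": 0.056,"tz": 0.03,"rx": 0,"ry": 0,"rz": 0,"fingers": 0.085}
    - {"tx": 0.136,"ty": 0.075,"tz": 0.04,"rx": 0,"ry": 0,"rz": 0,"fingers": 0.085}
    - {"tx": 0.17,"ty": 0.093,"tz": 0.05,"rx": 0,"ry": 0,"rz": 0,"fingers": 0.085}
    - {"tx": 0.204,"ty": 0.112,"tz": 0.06,"rx": 0,"ry": 0,"rz": 0,"fingers": 0.085}
    - {"tx": 0.238,"ty": 0.13,"tz": 0.07,"rx": 0,"ry": 0,"rz": 0,"fingers": 0.085}
    - {"tx": 0.272,"ty": 0.149,"tz": 0.08,"rx": 0,"ry": 0,"rz": 0,"fingers": 0.085}
    - {"tx": 0.291,"ty": 0.1595,"tz": 0.084,"rx": 0,"ry": 0,"rz": 0,"fingers": 0.085}
    - {"tx": 0.291,"ty": 0.1595,"tz": 0.084,"rx": 0,"ry": 0,"rz": 0,"fingers": 0.085}

```text
time_s: 1.77
eef_pos: [0.6101, -0.1008, 0.2183]
orientation: [-3.14, -0.005, 1.584]
force: [0.0, 0.9, -0.8]
opening: 0.0847
finger_force: 0.0
```

```bash
python3 -c "
from h import *
move([.6085,-.1015,.131],91.3)"
```

```text
t 1.77 pos [ 0.6101 -0.1008  0.2183] ori [-179.93   -0.29   90.74] shift mm [-1.1 -1.5 87.3] rotvec [-0.1 -0.3 -0.6]
```

Call:
arm_command:
  steps:
    - {"tx": -0.001,"ty": -0.001,"tz": 0.03,"rx": 0,"ry": 0,"rz": -0.3,"fingers": 0.085}
    - {"tx": -0.001,"ty": -0.001,"tz": 0.055,"rx": 0,"ry": 0,"rz": -0.3,"fingers": 0.085}
    - {"tx": -0.001,"ty": -0.001,"tz": 0.075,"rx": 0,"ry": 0,"rz": -0.3,"fingers": 0.085}
    - {"tx": -0.001,"ty": -0.001,"tz": 0.087,"rx": 0,"ry": 0,"rz": -0.3,"fingers": 0.085}
    - {"tx": -0.001,"ty": -0.001,"tz": 0.087,"rx": 0,"ry": 0,"rz": -0.3,"fingers": 0.06}
    - {"tx": -0.001,"ty": -0.001,"tz": 0.087,"rx": 0,"ry": 0,"rz": -0.3,"fingers": 0.04}

```text
time_s: 2.27
eef_pos: [0.6078, -0.1102, 0.1327]
orientation: [-3.141, -0.0, 1.579]
force: [0.7, -0.5, 1.7]
opening: 0.0635
finger_force: 0.0
```

```bash
python3 -c "
from h import *
move([.6085,-.1015,.131],91.3)
print(ctrl.get_state()['opening'])"
```

```text
t 2.27 pos [ 0.6078 -0.1102  0.1327] ori [-1.7995e+02 -1.0000e-02  9.0450e+01] shift mm [8.7 0.7 1.7] rotvec [-0.1 -0.  -0.8]
0.06346846787605445
```

Call:
arm_command:
  steps:
    - {"tx": 0.008,"ty": 0.0,"tz": 0.001,"rx": 0,"ry": 0,"rz": -0.7,"fingers": 0.05}
    - {"tx": 0.008,"ty": 0.0,"tz": 0.001,"rx": 0,"ry": 0,"rz": -0.7,"fingers": 0.05}
    - {"tx": 0.008,"ty": 0.0,"tz": 0.001,"rx": 0,"ry": 0,"rz": -0.7,"fingers": 0.05}
    - {"tx": 0.008,"ty": 0.0,"tz": 0.001,"rx": 0,"ry": 0,"rz": -0.7,"fingers": 0.05}

```text
time_s: 2.6
eef_pos: [0.6086, -0.1015, 0.133]
orientation: [3.14, 0.001, 1.592]
force: [-0.3, -0.5, 0.5]
opening: 0.0499
finger_force: 0.0
```

```bash
python3 -c "
from h import *
move([.6085,-.1015,.131],91.3)
print(ctrl.get_state()['opening'])"
```

```text
t 2.6 pos [ 0.6086 -0.1015  0.133 ] ori [1.799e+02 4.000e-02 9.122e+01] shift mm [-0.  -0.1  2. ] rotvec [ 0.1  0.  -0.1]
0.04985474721284819
```

Exactly on target. Now I close on the bar.

Call:
arm_command:
  steps:
    - {"tx": 0,"ty": 0,"tz": 0.001,"rx": 0,"ry": 0,"rz": 0,"fingers": 0.03}
    - {"tx": 0,"ty": 0,"tz": 0.002,"rx": 0,"ry": 0,"rz": 0,"fingers": 0.02}
    - {"tx": 0,"ty": 0,"tz": 0.002,"rx": 0,"ry": 0,"rz": 0,"fingers": 0.012}
    - {"tx": 0,"ty": 0,"tz": 0.002,"rx": 0,"ry": 0,"rz": 0,"fingers": 0.005}
    - {"tx": 0,"ty": 0,"tz": 0.002,"rx": 0,"ry": 0,"rz": 0,"fingers": 0.0}
    - {"tx": 0,"ty": 0,"tz": 0.002,"rx": 0,"ry": 0,"rz": 0,"fingers": 0.0}
    - {"tx": 0,"ty": 0,"tz": 0.002,"rx": 0,"ry": 0,"rz": 0,"fingers": 0.0}

```text
time_s: 3.18
eef_pos: [0.608, -0.1019, 0.1299]
orientation: [3.142, 0.0, 1.591]
force: [0.1, 0.1, -0.3]
opening: 0.0111
finger_force: 58.7
```

```bash
python3 -c "
from h import *
move([.6085,-.1015,.25],91.3)
s=ctrl.get_state();print(s['opening'],s['finger_force'],s['force'],s['joints'])"
```

```text
t 3.18 pos [ 0.608  -0.1019  0.1299] ori [1.800e+02 1.000e-02 9.118e+01] shift mm [   0.3    0.5 -120.1] rotvec [ 0.   0.  -0.1]
0.011134221114036925 58.692432045936584 [ 0.14040103  0.14207466 -0.27523386] [ 0.55739242  0.44515173 -0.53757977  1.70985049  0.25623532  1.05706191
 -0.04369876]
```

Call:
arm_command:
  steps:
    - {"tx": 0,"ty": 0,"tz": -0.015,"rx": 0,"ry": 0,"rz": 0,"fingers": 0.0}
    - {"tx": 0,"ty": 0,"tz": -0.035,"rx": 0,"ry": 0,"rz": 0,"fingers": 0.0}
    - {"tx": 0,"ty": 0,"tz": -0.065,"rx": 0,"ry": 0,"rz": 0,"fingers": 0.0}
    - {"tx": 0,"ty": 0,"tz": -0.095,"rx": 0,"ry": 0,"rz": 0,"fingers": 0.0}
    - {"tx": 0,"ty": 0,"tz": -0.115,"rx": 0,"ry": 0,"rz": 0,"fingers": 0.0}
    - {"tx": 0,"ty": 0,"tz": -0.12,"rx": 0,"ry": 0,"rz": 0,"fingers": 0.0}
    - {"tx": 0,"ty": 0,"tz": -0.12,"rx": 0,"ry": 0,"rz": 0,"fingers": 0.0}
    - {"tx": 0,"ty": 0,"tz": -0.12,"rx": 0,"ry": 0,"rz": 0,"fingers": 0.0}

```text
time_s: 3.85
eef_pos: [0.6073, -0.1017, 0.2485]
orientation: [-3.14, -0.0, 1.591]
force: [0.2, -0.1, -1.6]
opening: 0.0111
finger_force: 60.1
```

```bash
python3 -c "
from h import *
move([.537,.2425,.25],76.3)
s=ctrl.get_state();print(s['opening'],s['finger_force'],s['force'])"
```

```text
t 3.85 pos [ 0.6073 -0.1017  0.2485] ori [-1.7989e+02 -1.0000e-02  9.1180e+01] shift mm [345.6 -63.2  -1.3] rotvec [-0.1  0.  14.9]
0.01111686775630812 60.06571054458618 [ 0.16280933 -0.08091338 -1.55764116]
```

Call:
arm_command:
  steps:
    - {"tx": 0.03,"ty": -0.0055,"tz": 0,"rx": 0,"ry": 0,"rz": 1.5,"fingers": 0.0}
    - {"tx": 0.07,"ty": -0.013,"tz": 0,"rx": 0,"ry": 0,"rz": 3,"fingers": 0.0}
    - {"tx": 0.11,"ty": -0.02,"tz": 0,"rx": 0,"ry": 0,"rz": 5,"fingers": 0.0}
    - {"tx": 0.15,"ty": -0.0275,"tz": 0,"rx": 0,"ry": 0,"rz": 7,"fingers": 0.0}
    - {"tx": 0.19,"ty": -0.035,"tz": 0,"rx": 0,"ry": 0,"rz": 9,"fingers": 0.0}
    - {"tx": 0.23,"ty": -0.042,"tz": 0,"rx": 0,"ry": 0,"rz": 11,"fingers": 0.0}
    - {"tx": 0.27,"ty": -0.0495,"tz": 0,"rx": 0,"ry": 0,"rz": 13,"fingers": 0.0}
    - {"tx": 0.31,"ty": -0.057,"tz": 0,"rx": 0,"ry": 0,"rz": 15,"fingers": 0.0}
    - {"tx": 0.335,"ty": -0.061,"tz": 0,"rx": 0,"ry": 0,"rz": 15.2,"fingers": 0.0}
    - {"tx": 0.3455,"ty": -0.063,"tz": 0,"rx": 0,"ry": 0,"rz": 15.2,"fingers": 0.0}

```text
time_s: 4.68
eef_pos: [0.5345, 0.2477, 0.2477]
orientation: [-3.137, -0.001, 1.334]
force: [-1.0, 0.4, -1.7]
opening: 0.0112
finger_force: 60.0
```

Call:
arm_command:
  steps:
    - {"tx": 0,"ty": 0,"tz": 0.02,"rx": 0,"ry": 0,"rz": 0,"fingers": 0.0}
    - {"tx": 0,"ty": 0,"tz": 0.035,"rx": 0,"ry": 0,"rz": 0,"fingers": 0.0}
    - {"tx": 0,"ty": 0,"tz": 0.035,"rx": 0,"ry": 0,"rz": 0,"fingers": 0.0}
    - {"tx": 0,"ty": 0,"tz": 0.035,"rx": 0,"ry": 0,"rz": 0,"fingers": 0.0}
    - {"tx": 0,"ty": 0,"tz": 0.035,"rx": 0,"ry": 0,"rz": 0,"fingers": 0.0}

```text
time_s: 5.1
eef_pos: [0.5381, 0.2416, 0.2146]
orientation: [-3.141, 0.001, 1.325]
force: [0.1, -0.0, 0.0]
opening: 0.0111
finger_force: 60.0
```

```bash
python3 -c "
from h import *
move([.537,.2425,.21],76)
s=ctrl.get_state();print(s['opening'],s['finger_force'],s['force'])
d=grab('side');np.savez('side1.npz',**d);t=grab('top')
a=cv2.resize(d['img'][100:220,210:370],None,fx=4,fy=4,interpolation=cv2.INTER_CUBIC)
cv2.imwrite('pics/side1.png',a[:,:,::-1])
"
```

```text
t 5.1 pos [0.5381 0.2416 0.2146] ori [-1.7996e+02  3.0000e-02  7.5920e+01] shift mm [ 0.6 -1.3  4.6] rotvec [-0.   0.  -0.1]
0.011084453799877915 60.03589868545532 [ 0.13262463 -0.0013528   0.0179814 ]
```

View pics/side1.png

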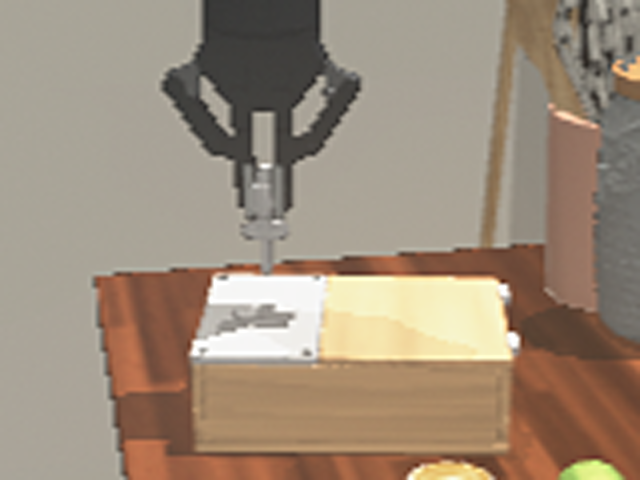

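The crop shows the key gripped straight: shoulder at (265,230), tip at (267,270), just above the keyhole. I'll centre it and lower it gently.

Call:
arm_command:
  steps:
    - {"tx": 0.0005,"ty": -0.001,"tz": 0.008,"rx": 0,"ry": 0,"rz": 0,"fingers": 0.0}
    - {"tx": 0.0005,"ty": -0.001,"tz": 0.016,"rx": 0,"ry": 0,"rz": 0,"fingers": 0.0}
    - {"tx": 0.0005,"ty": -0.001,"tz": 0.022,"rx": 0,"ry": 0,"rz": 0,"fingers": 0.0}
    - {"tx": 0.0005,"ty": -0.001,"tz": 0.026,"rx": 0,"ry": 0,"rz": 0,"fingers": 0.0}
    - {"tx": 0.0005,"ty": -0.001,"tz": 0.03,"rx": 0,"ry": 0,"rz": 0,"fingers": 0.0}
    - {"tx": 0.0005,"ty": -0.001,"tz": 0.034,"rx": 0,"ry": 0,"rz": 0,"fingers": 0.0}
    - {"tx": 0.0005,"ty": -0.001,"tz": 0.034,"rx": 0,"ry": 0,"rz": 0,"fingers": 0.0}

```text
time_s: 5.78
eef_pos: [0.5366, 0.2429, 0.1798]
orientation: [-3.14, 0.001, 1.326]
force: [-0.7, -1.1, -0.4]
opening: 0.0108
finger_force: 60.0
```

```bash
python3 -c "
from h import *
move([.537,.2425,.157],76)
s=ctrl.get_state();print(s['opening'],s['finger_force'],s['force'],s['ft_torque'])
"
```

```text
t 5.78 pos [0.5366 0.2429 0.1798] ori [-1.7993e+02  5.0000e-02  7.5990e+01] shift mm [-0.3  0.5 22.8] rotvec [-0.1  0.  -0. ]
0.010770535436794088 60.02883195877075 [-0.68537089 -1.13664781 -0.41002978] [0.02946148 0.03284682 0.01627534]
```

The tip is about 7 mm inside and no vertical force has built up. I'll continue to home.

Call:
arm_command:
  steps:
    - {"tx": 0,"ty": 0,"tz": 0.005,"rx": 0,"ry": 0,"rz": 0,"fingers": 0.0}
    - {"tx": 0,"ty": 0,"tz": 0.01,"rx": 0,"ry": 0,"rz": 0,"fingers": 0.0}
    - {"tx": 0,"ty": 0,"tz": 0.014,"rx": 0,"ry": 0,"rz": 0,"fingers": 0.0}
    - {"tx": 0,"ty": 0,"tz": 0.018,"rx": 0,"ry": 0,"rz": 0,"fingers": 0.0}
    - {"tx": 0,"ty": 0,"tz": 0.021,"rx": 0,"ry": 0,"rz": 0,"fingers": 0.0}
    - {"tx": 0,"ty": 0,"tz": 0.023,"rx": 0,"ry": 0,"rz": 0,"fingers": 0.0}
    - {"tx": 0,"ty": 0,"tz": 0.024,"rx": 0,"ry": 0,"rz": 0,"fingers": 0.0}
    - {"tx": 0,"ty": 0,"tz": 0.024,"rx": 0,"ry": 0,"rz": 0,"fingers": 0.0}

```text
time_s: 6.45
eef_pos: [0.5371, 0.2432, 0.157]
orientation: [3.141, 0.0, 1.326]
force: [0.4, -0.0, -1.5]
opening: 0.011
finger_force: 60.2
```

```bash
python3 -c "
from h import *
move([.537,.2425,.157],76)
s=ctrl.get_state();print(s['opening'],s['finger_force'],s['force'],s['ft_torque'])
"
```

```text
t 6.45 pos [0.5371 0.2432 0.157 ] ori [1.7999e+02 1.0000e-02 7.5980e+01] shift mm [-0.7  0.1 -0. ] rotvec [ 0.  0. -0.]
0.010953092992617436 60.20884394645691 [ 0.36233327 -0.04772949 -1.54494674] [0.03619455 0.01096479 0.00396233]
```

Not yet seated: no upward force. I'll press down in small increments until contact.

Call:
arm_command:
  steps:
    - {"tx": 0,"ty": 0,"tz": 0.001,"rx": 0,"ry": 0,"rz": 0,"fingers": 0.0}
    - {"tx": 0,"ty": 0,"tz": 0.002,"rx": 0,"ry": 0,"rz": 0,"fingers": 0.0}
    - {"tx": 0,"ty": 0,"tz": 0.002,"rx": 0,"ry": 0,"rz": 0,"fingers": 0.0}
    - {"tx": 0,"ty": 0,"tz": 0.002,"rx": 0,"ry": 0,"rz": 0,"fingers": 0.0}

```text
time_s: 6.78
eef_pos: [0.5372, 0.2434, 0.1568]
orientation: [3.141, 0.0, 1.326]
force: [-4.8, -2.2, 9.2]
opening: 0.0112
finger_force: 61.7
```

```bash
python3 -c "
from h import *
move([.537,.2425,.157],-4)
s=ctrl.get_state();print(s['force'],s['ft_torque'],s['joints'])
"
```

```text
t 6.78 pos [0.5372 0.2434 0.1568] ori [1.7994e+02 2.0000e-02 7.5980e+01] shift mm [-0.9  0.  -0.2] rotvec [ 0.1 -0.  80. ]
[-4.75445399 -2.18337927  9.22068509] [-0.48388681  0.91079924  0.0200526 ] [ 0.09936677  0.39153118 -0.68614757  1.75375863  0.27669694  1.09420589
 -0.92269392]
```

Seated with 9 N upward. Now I turn clockwise.

Call:
arm_command:
  steps:
    - {"tx": 0,"ty": 0,"tz": 0,"rx": 0,"ry": 0,"rz": 4,"fingers": 0.0}
    - {"tx": 0,"ty": 0,"tz": 0,"rx": 0,"ry": 0,"rz": 8,"fingers": 0.0}
    - {"tx": 0,"ty": 0,"tz": 0,"rx": 0,"ry": 0,"rz": 12,"fingers": 0.0}
    - {"tx": 0,"ty": 0,"tz": 0,"rx": 0,"ry": 0,"rz": 16,"fingers": 0.0}
    - {"tx": 0,"ty": 0,"tz": 0,"rx": 0,"ry": 0,"rz": 20,"fingers": 0.0}
    - {"tx": 0,"ty": 0,"tz": 0,"rx": 0,"ry": 0,"rz": 24,"fingers": 0.0}
    - {"tx": 0,"ty": 0,"tz": 0,"rx": 0,"ry": 0,"rz": 28,"fingers": 0.0}
    - {"tx": 0,"ty": 0,"tz": 0,"rx": 0,"ry": 0,"rz": 32,"fingers": 0.0}
    - {"tx": 0,"ty": 0,"tz": 0,"rx": 0,"ry": 0,"rz": 36,"fingers": 0.0}
    - {"tx": 0,"ty": 0,"tz": 0,"rx": 0,"ry": 0,"rz": 40,"fingers": 0.0}

```text
time_s: 7.62
eef_pos: [0.5367, 0.2433, 0.1568]
orientation: [3.141, 0.001, 0.625]
force: [-6.7, -3.2, 11.0]
opening: 0.0116
finger_force: 61.8
```

```bash
python3 -c "
from h import *
move([.537,.2425,.157],-4)
s=ctrl.get_state();print(s['force'],s['ft_torque'],s['joints'][6],s['finger_force'])
"
```

```text
t 7.62 pos [0.5367 0.2433 0.1568] ori [1.7996e+02 4.0000e-02 3.5800e+01] shift mm [-0.2  0.8 -0.2] rotvec [ 0.1  0.  39.8]
[-6.69706022 -3.16766727 10.99430843] [-0.5867108   1.20595326  0.11249207] -1.581663866645659 61.8252968788147
```

Call:
arm_command:
  steps:
    - {"tx": 0,"ty": 0,"tz": 0,"rx": 0,"ry": 0,"rz": 4,"fingers": 0.0}
    - {"tx": 0,"ty": 0,"tz": 0,"rx": 0,"ry": 0,"rz": 8,"fingers": 0.0}
    - {"tx": 0,"ty": 0,"tz": 0,"rx": 0,"ry": 0,"rz": 12,"fingers": 0.0}
    - {"tx": 0,"ty": 0,"tz": 0,"rx": 0,"ry": 0,"rz": 16,"fingers": 0.0}
    - {"tx": 0,"ty": 0,"tz": 0,"rx": 0,"ry": 0,"rz": 20,"fingers": 0.0}
    - {"tx": 0,"ty": 0,"tz": 0,"rx": 0,"ry": 0,"rz": 25,"fingers": 0.0}
    - {"tx": 0,"ty": 0,"tz": 0,"rx": 0,"ry": 0,"rz": 30,"fingers": 0.0}
    - {"tx": 0,"ty": 0,"tz": 0,"rx": 0,"ry": 0,"rz": 35,"fingers": 0.0}
    - {"tx": 0,"ty": 0,"tz": 0,"rx": 0,"ry": 0,"rz": 40,"fingers": 0.0}
    - {"tx": 0,"ty": 0,"tz": 0,"rx": 0,"ry": 0,"rz": 40,"fingers": 0.0}

```text
time_s: 8.45
eef_pos: [0.5362, 0.2436, 0.1567]
orientation: [3.141, 0.001, -0.073]
force: [-7.1, -2.6, 11.6]
opening: 0.0111
finger_force: 61.9
```

```bash
python3 -c "
from h import *
move([.537,.2425,.157],-4)
s=ctrl.get_state();print(s['force'],s['ft_torque'],s['joints'][6],s['finger_force'])
d=grab('side')
a=cv2.resize(d['img'][100:220,210:370],None,fx=4,fy=4,interpolation=cv2.INTER_CUBIC)
cv2.imwrite('pics/side2.png',a[:,:,::-1])
"
```

```text
t 8.45 pos [0.5362 0.2436 0.1567] ori [ 1.7995e+02  5.0000e-02 -4.1900e+00] shift mm [ 0.9  1.1 -0.3] rotvec [ 0.   0.1 -0.2]
[-7.09911469 -2.58071224 11.58654874] [-0.49732967  1.49485077 -0.03671592] -2.2435478188783042 61.85864567756653
```

View pics/side2.png

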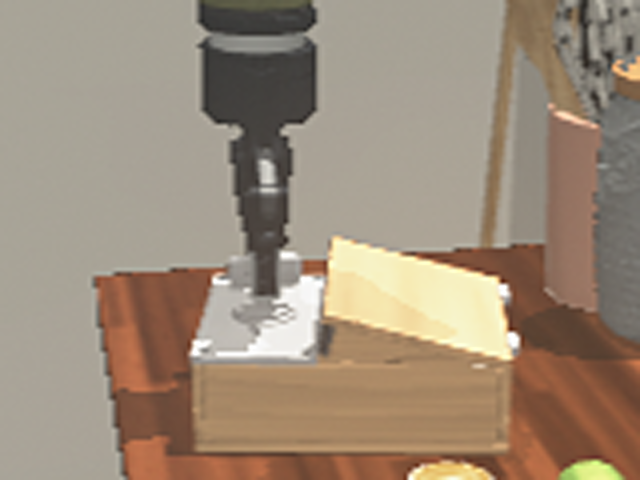

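The lid is up, with its near edge raised at (335,240–325). Now I release and withdraw straight up.

Call:
arm_command:
  steps:
    - {"tx": 0,"ty": 0,"tz": -0.001,"rx": 0,"ry": 0,"rz": 0,"fingers": 0.0}
    - {"tx": 0,"ty": 0,"tz": -0.001,"rx": 0,"ry": 0,"rz": 0,"fingers": 0.03}
    - {"tx": 0,"ty": 0,"tz": -0.001,"rx": 0,"ry": 0,"rz": 0,"fingers": 0.05}
    - {"tx": 0,"ty": 0,"tz": -0.001,"rx": 0,"ry": 0,"rz": 0,"fingers": 0.05}
    - {"tx": 0,"ty": 0,"tz": -0.001,"rx": 0,"ry": 0,"rz": 0,"fingers": 0.05}
    - {"tx": 0,"ty": 0,"tz": -0.015,"rx": 0,"ry": 0,"rz": 0,"fingers": 0.05}
    - {"tx": 0,"ty": 0,"tz": -0.035,"rx": 0,"ry": 0,"rz": 0,"fingers": 0.05}
    - {"tx": 0,"ty": 0,"tz": -0.065,"rx": 0,"ry": 0,"rz": 0,"fingers": 0.05}
    - {"tx": 0,"ty": 0,"tz": -0.1,"rx": 0,"ry": 0,"rz": 0,"fingers": 0.05}
    - {"tx": 0,"ty": 0,"tz": -0.12,"rx": 0,"ry": 0,"rz": 0,"fingers": 0.05}

```text
time_s: 9.33
eef_pos: [0.5379, 0.2437, 0.2784]
orientation: [-3.14, -0.004, -0.07]
force: [-0.1, 0.3, 0.3]
opening: 0.0499
finger_force: 0.0
```

Call:
arm_command:
  steps:
    - {"tx": 0,"ty": 0,"tz": -0.02,"rx": 0,"ry": 0,"rz": 0,"fingers": 0.05}
    - {"tx": 0,"ty": 0,"tz": -0.02,"rx": 0,"ry": 0,"rz": 0,"fingers": 0.05}
    - {"tx": 0,"ty": 0,"tz": -0.02,"rx": 0,"ry": 0,"rz": 0,"fingers": 0.05}
    - {"tx": 0,"ty": 0,"tz": -0.02,"rx": 0,"ry": 0,"rz": 0,"fingers": 0.05}

```text
time_s: 9.67
eef_pos: [0.5367, 0.2429, 0.2938]
orientation: [3.141, 0.001, -0.07]
force: [0.6, 0.0, -0.0]
opening: 0.0502
finger_force: 0.0
```

```bash
python3 -c "
from h import *
s=ctrl.get_state();print(s['force'],s['opening'],s['eef_pos'])
d=grab('side')
W=pts(d);k=W[160:190,262:292].reshape(-1,3);k=k[(k[:,2]>.08)&(np.hypot(k[:,0]-.537,k[:,1]-.243)<.04)];print(len(k),'key top z',np.nanpercentile(k[:,2],[50,95,100]) if len(k) else '')
a=cv2.resize(d['img'][100:220,210:370],None,fx=4,fy=4,interpolation=cv2.INTER_CUBIC)
cv2.imwrite('pics/side3.png',a[:,:,::-1])
"
```

```text
[ 0.55558757  0.03134445 -0.04613308] 0.05023332144713007 [0.53671991 0.2428559  0.29378126]
171 key top z [0.10353098 0.114161   0.11512247]
```

View pics/side3.png

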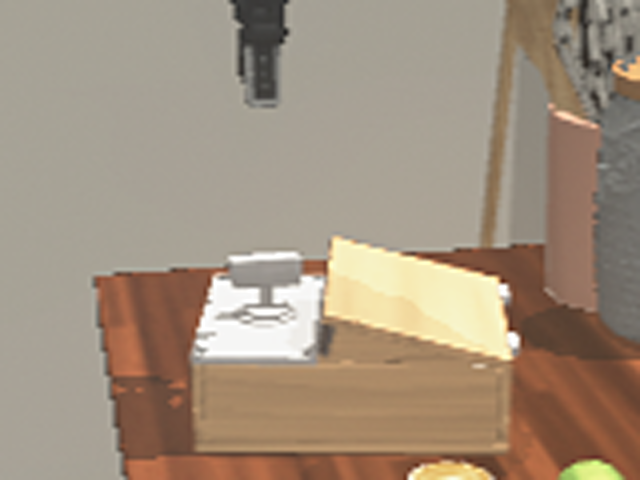

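The key stands home in the lock at (265,290): its top measures 0.114–0.115 m and should be 0.114. The lid is up and the gripper is clear, so I'm handing in.

```bash
python3 -c "
from bench import ctrl
print(ctrl.job_done())"
```

```text
the job is handed in; nothing more can be done
None
```

The bar key is home in the lock and turned about 80° clockwise, the lid is up, and the gripper has let go; the knob key was left alone, and the job went in at about 10 s on the robot's clock.

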